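# Lock the strainer cartridge into the bait-well pump and switch it on

### The job

Fit the strainer cartridge back into the strainer housing of the bait-well pump: feel for the slots without forcing anything, push it down against its spring, turn it a quarter turn clockwise to the stop and let it spring up so that it is locked. Only then flip the toggle on the switch box fully on to start the pump, and leave everything else on the bench where it is.

Things in the scene. Friction and masses are not known exactly. Their poses are not given: they have to be found in the camera images.
- cartridge: strainer cartridge, about 0.22 kg, standing upright on the bench away from the pump: mesh basket 51 mm across (0 to 42 mm up) under a round black cap 58 mm across (42 to 80 mm up, lower edge tapered), 112 mm high in all with the finger bar on the cap. Origin: centre of the underside; z up; x along the bar and the two lugs. Half a turn looks and fits the same.
- cartridge_bar (a point): grip point on the cartridge's axis, 101 mm above its underside, in the finger bar: 52 mm long, 14 mm thick (fingers close along the cartridge's y), 80 to 112 mm up. In line with the bar's ends two lugs stick out of the cap: 9 mm wide, 6 mm high, undersides 52 mm above the cartridge's underside, 73 mm tip to tip.
- strainer: strainer housing: upright open round pot, 86 mm across, bore 61 mm, 112 mm high, an aluminium clamp ring round its mouth; on a plywood board with the pump (under 90 mm high) beside it, all fixed. Origin: on the pot's axis at bench height; z up. Two opposite slots in the ring's lip lie within 0.5 rad either side of its x axis (45 degrees to the board), as the ring was clamped: not measured.
- strainer_rim (a point): centre of the pot's mouth, at rim height (112 mm up). The ring's lip there is 8 mm thick; its two slots, 11 mm wide, pass the lugs. Slots can be seen from above, but are best felt: rest the lugs on the lip with a few newtons and turn until they drop 5 mm. Pressing harder on the lip helps nothing; over 60 N counts as forcing.
- strainer_spring (a point): centre of the spring plate in the pot, 57 mm below the rim at rest. The cartridge's basket meets it when the lugs have dropped 5 mm into the slots. 5 N at first touch, 0.25 N more per mm. The lugs pass under the lip when the cartridge's underside is 66 mm below the rim; they hit a hard floor at 74 mm. Between these the cartridge can turn; counter-clockwise is blocked.
- strainer_lock (a point): where the centre of the cartridge's underside rests when locked, 63 mm below the rim. Held down (68 to 72 mm below), it turns clockwise seen from above, to a stop a quarter turn (1.57 rad, 0.05 play) from the slots; let go there, the spring lifts it into two pockets of the lip and it cannot turn back. Short of the pockets it stays at 66 mm, in the slots at 57 mm.
- switch_box: the pump's switch: a steel box with a white switch plate facing up, fixed to the bench, 116 by 74 mm, plate's top 48 mm above the bench. Origin: centre of the underside; the toggle swings along its x axis, about an axle along y, 42 mm above the origin
- toggle (a joint): the black toggle in the middle of the switch plate, 8 by 10 mm thick, sticking out 25 mm: 0 rad is off (leaning 0.4 rad to the switch box's -x), 0.8 rad is on (leaning 0.4 rad to its +x). It takes about 2.5 N at its tip and stays where it is left
- toggle_tip (a point): the free end of the toggle, 73 mm above the bench when off or on
- reel: bystander: grey aluminium fly reel lying flat, 86 mm across, 32 mm high, its handle knob up to 51 mm; origin at the underside
- lure_a: bystander: painted balsa lure, 70 mm long, 18 mm thick; origin at the underside
- lure_b: bystander: second painted balsa lure, 70 mm long, 18 mm thick; origin at the underside
- lure_c: bystander: third painted balsa lure, 70 mm long, 18 mm thick; origin at the underside
- clipper: bystander: white plastic line clipper, 62 mm long, 14 mm high; origin at the underside
- screwdriver: bystander: screwdriver, 180 mm long, lying; origin at the underside
- varnish: bystander: small amber varnish jar, 52 mm across, 62 mm high; origin at the underside

How it is judged (in metres and radians):
On the way, in this order (a step that is already met when the one before it is completed fails the run):
1. the cartridge is locked in the strainer housing: pushed in, turned a quarter turn and sprung up into the pockets (z of cartridge in the frame of strainer between 0.0472 and 0.0508 m and horizontal distance between cartridge and strainer below 0.004 m and angle between the x axis of cartridge and the y axis of strainer, either way round below 0.6 rad and angle between cartridge's own z axis and vertical below 0.12 rad and linear speed of cartridge below 0.02 m/s and contact force between the fingers and cartridge below 0.1 N), for 0.3 s.
2. the toggle is flipped fully on (value of joint toggle above 0.65 rad), for 0.2 s.
At the end, for the whole second after the job is handed in: Cartridge locked in the housing and at rest: origin 47.2 to 50.8 mm above the housing's origin, within 4 mm of its axis, upright within 0.12 rad, bar within 0.6 rad of the housing's y axis; toggle on (above 0.65 rad) (z of cartridge in the frame of strainer between 0.0472 and 0.0508 m and horizontal distance between cartridge and strainer below 0.004 m and angle between the x axis of cartridge and the y axis of strainer, either way round below 0.6 rad and angle between cartridge's own z axis and vertical below 0.12 rad and linear speed of cartridge below 0.02 m/s and value of joint toggle above 0.65 rad); the robot touches nothing.
It fails at once if the cartridge is forced: more than 60 N between it and the strainer housing (contact force between cartridge and strainer above 60 N).
It fails at once if a bystander is moved by more than 30 mm (distance of any of reel, lure_a, lure_b, lure_c, clipper, screwdriver, varnish from where it was at the start of the episode above 0.03 m).
It also fails if it takes over 72 s, if anything falls off the work surface, if the arm or the gripper's body presses on something with over 40 N, if the wrist force passes 120 N, or if a joint passes its speed limit or range.

### The arm

A 6-joint arm with a two-finger parallel gripper is mounted at the origin on the work surface. World frame = base frame: x ahead of the robot, y to its left, z up, the work surface at z = 0. Lengths are in mm, angles in rad, forces in N, time in s.
With the tool pointing down it reaches from about 350 to 975 mm from the base axis. Payload 7.1 kg.
Tool frame: the origin (TCP) lies midway between the tips of the shut fingers; the grasp point (between the pads) lies 19 mm behind it (ctrl.grip_point_offset is the distance from the TCP to the grasp point, in mm); z points along the fingers, y is the line along which they close (so a half turn about z gives the same grasp; the last joint's range is limited). The gripper opens to 88 mm and grips with 3 to 60 N. Pads are 20 mm wide; open, the fingers measure 115 mm over their backs; the gripper's body (75 mm by 178 mm) begins 61 mm behind the grasp point.
Start: joints at [-1.355, 0.423, 1.63, -0, 1.089, -0.019], TCP at [145.425, -607.829, 222.675] pointing down, gripper open.
Joint ranges: [-3, 3], [-0.9, 2.11], [0.09, 2.58], [-1.31, 4.45], [0.11, 2.69], [-2.54, 2.54]. Speed limits (rad/s): [2.39, 2.39, 3.01, 3.14, 3.14, 3.14].

### API

Orientations are given as a rotation vector (axis times angle).
In Python, from workcell import get_obs, optics, close_job, spotter, ctrl gives the robot as it stands. The module is installed in compiled form; this text tells all that it offers.
- The arm moves only by the tool move_arm, never from a script. Its argument "rows" is a list of rows, each a list of 5 numbers: the shift along the tool's x, y, z in cm, then the turn about the tool's z in degrees, then the opening in per cent of the stroke, from 0 (shut) to 100 (fully open). A call has 1 to 10 rows; each row shifts and turns the commanded pose from where the row before left it, along the tool's axes as they then stand; what a row does not reach is not made up. A row lasts 1/8 s, in which the tool goes at most 62.5 mm and 10.7 degrees, less where a joint would pass 70% of its speed; a pose out of reach is approached as far as the arm can. A call with a gripper value outside its range is refused whole. The fingers move at their own pace and stop on an object; the grip force is fixed at half the most. Time passes only in rows, so rows that do not move let the fingers close. It gives the time, the measured TCP pose, the force, the opening and the grip force at its end, in the units of the state.
- get_obs(): the state, without advancing time (a new reading comes with each control period).
- optics.get_image(name): name is "scene" or "top" or "wrist"; returns the picture (400x640x3 uint8, blue, green, red); there is no depth.
- optics.calibration(name): a dict with "camera_matrix" (3x3 intrinsics, pixels), "distortion" ([k1, k2, p1, p2, k3] as OpenCV has them; the pictures are not rectified), "xyz" and "orientation" of the camera in the world. Camera axes: x right, y down, z forward; pixel columns grow to the right and rows downward; lengths in mm; the calibration is good to about 2 mm. A picture is of the moment at which its call begins: read the wrist's pose just before it. calibration takes no time and is no camera call; for the wrist camera it gives the pose at the moment of the call.
- close_job(): hands the job in; it is judged then, once.
Trained networks look in the newest picture that a camera, given by its name, has taken for a name from the list of things; names that differ only in an ending like _2 or _b are one class to them, and where a whole thing is asked for, a point or a joint stands for the part that bears it (a point fixed in the world has none). Each returns a list of dicts, best first, with "conf" (0 to 1); they miss things now and then, are a little off and sometimes report something else, mostly with a low value. They report only what shows in the picture. A call takes as long as a camera call.
- spotter.find_in(camera, label): "point" ([column, row] in pixels, amid what is visible of it).
- spotter.regions_of(camera, label): "region" (400x640 bool, what is visible of it) and "point" ([column, row] in pixels, amid what is visible of it).
The state is a dict: "t": time; "qpos": joint angles; "qvel": joint speeds; "joint_torque": joint torques, N m; "ee_pos": TCP position; "orientation": TCP orientation; "ft_force": force on the tool from outside, world axes, zero at the start; "moment": the same for the moment, N m; "width": finger opening in mm; "grasp_force": force on a finger pad.
Only numpy, scipy, OpenCV 4.12 (cv2) and the standard library are available. Lean on these libraries where they do the work, as an engineer would, in place of code of your own. Each camera call takes 0.05 s, during which the arm holds its last target. There are 200 camera calls.

## Working session

There is one attempt and no reset: what is moved stays moved. The work goes in short steps, Python scripts to look and compute and a tool call to move; the robot and the scene stay as the last step left them, time stands still between calls to the robot, and variables do not carry over. Pictures are saved under pics/ and viewed, at most 10 in all, crops included, and the job is handed in when it is done.

Besides the shell and the picture viewer there is one more tool, called after ">>>" as a command line: name --pt "numbers of a row" for each row, then --argument value for the rest. move_arm: Moves the arm, as the interface text tells. Its arguments: {"type":"object","properties":{"rows":{"type":"array","items":{"type":"array","items":{"type":"number"}}}},"required":["rows"]}

```bash
mkdir -p pics; cat > h.py <<'E'
import numpy as np, cv2
from scipy.spatial.transform import Rotation as R
from workcell import get_obs, optics, close_job, spotter, ctrl
def cal(n):
    c=optics.calibration(n); 
    return c
def Rm(c):
    o=np.array(c["orientation"],float)
    return o if o.shape==(3,3) else R.from_rotvec(o).as_matrix()
def ray(c,p):
    u=cv2.undistortPoints(np.array([[p]],float),np.array(c["camera_matrix"],float),np.array(c["distortion"],float))[0,0]
    d=Rm(c)@np.array([u[0],u[1],1]); return np.array(c["xyz"],float),d/np.linalg.norm(d)
def atz(c,p,z):
    o,d=ray(c,p); return o+d*(z-o[2])/d[2]
def tri(obs):
    A=np.zeros((3,3));b=np.zeros(3);rs=[ray(c,p) for c,p in obs]
    for o,d in rs:
        P=np.eye(3)-np.outer(d,d);A+=P;b+=P@o
    x=np.linalg.solve(A,b); return x,[np.linalg.norm((np.eye(3)-np.outer(d,d))@(x-o)) for o,d in rs]
def proj(c,X):
    M=Rm(c); r=cv2.Rodrigues(M.T)[0]; t=-M.T@np.array(c["xyz"],float)
    return cv2.projectPoints(np.array(X,float).reshape(-1,3),r,t,np.array(c["camera_matrix"],float),np.array(c["distortion"],float))[0].reshape(-1,2)
E
python3 - <<'E'
from h import *
np.set_printoptions(precision=2,suppress=True)
o=get_obs(); print(o, ctrl.grip_point_offset)
for n in("scene","top"):
    cv2.imwrite(f"pics/{n}1.png",optics.get_image(n)); c=cal(n); print(n,c)
    for l in("cartridge","strainer","switch_box","toggle","toggle_tip","cartridge_bar","strainer_rim"):
        try: print(l,[(np.round(d["point"]),round(d["conf"],2)) for d in spotter.find_in(n,l)[:3]])
        except Exception as e: print(l,e)
E
```

```text
{'t': 0.0, 'qpos': array([-1.35,  0.42,  1.63, -0.  ,  1.09, -0.02]), 'qvel': array([ 0., -0.,  0.,  0.,  0., -0.]), 'joint_torque': array([ -0.  , -54.46, -27.37,   0.06,   0.02,  -0.  ]), 'ee_pos': array([ 145.32, -607.31,  221.9 ]), 'orientation': array([-3.12, -0.37,  0.  ]), 'ft_force': array([ 0.5 , -0.62,  0.6 ]), 'moment': array([ 0.02, -0.  , -0.  ]), 'grasp_force': 0.0, 'width': 88.00986310824089} 18.700000000000003
scene {'camera_matrix': array([[467.1 ,   0.  , 322.22],
       [  0.  , 467.1 , 204.31],
       [  0.  ,   0.  ,   1.  ]]), 'distortion': array([0.01, 0.  , 0.  , 0.  , 0.  ]), 'xyz': array([ 989.72, -479.36,  899.16]), 'orientation': array([-2.34, -1.06,  0.34])}
cartridge [(array([412., 125.]), 0.68), (array([306., 189.]), 0.62)]
strainer [(array([412., 124.]), 0.82)]
switch_box [(array([365., 232.]), 0.7), (array([410., 122.]), 0.67)]
toggle [(array([362., 218.]), 0.45)]
toggle_tip [(array([363., 217.]), 0.44)]
cartridge_bar [(array([309., 190.]), 0.67)]
strainer_rim []
top {'camera_matrix': array([[429.72,   0.  , 319.46],
       [  0.  , 429.72, 200.9 ],
       [  0.  ,   0.  ,   1.  ]]), 'distortion': array([0.02, 0.  , 0.  , 0.  , 0.  ]), 'xyz': array([ 508.87,  -78.26, 1201.27]), 'orientation': array([-2.17,  2.21, -0.05])}
cartridge [(array([326., 236.]), 0.97), (array([218., 134.]), 0.55)]
strainer [(array([194., 243.]), 0.68)]
switch_box [(array([316., 178.]), 0.82)]
toggle [(array([195., 245.]), 0.34)]
toggle_tip []
cartridge_bar [(array([328., 237.]), 0.75)]
strainer_rim [(array([196., 244.]), 0.56)]
```

```bash
python3 - <<'E'
import cv2
a=cv2.imread("pics/scene1.png");b=cv2.imread("pics/top1.png")
cv2.imwrite("pics/scene1z.png",cv2.resize(a[60:300,200:520],(800,600),interpolation=cv2.INTER_CUBIC))
cv2.imwrite("pics/top1z.png",cv2.resize(b[90:300,120:400],(800,600),interpolation=cv2.INTER_CUBIC))
E
```

```text
(no output)
```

View pics/scene1z.png

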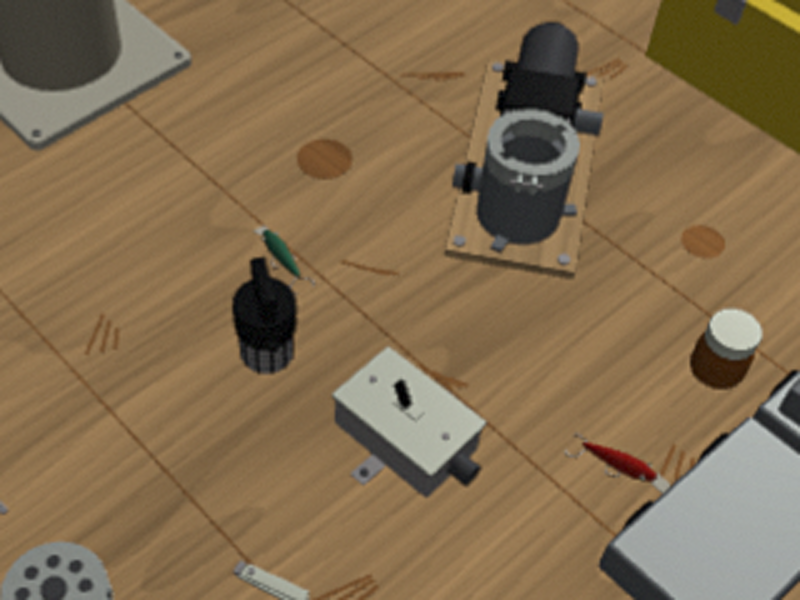

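View pics/top1z.png

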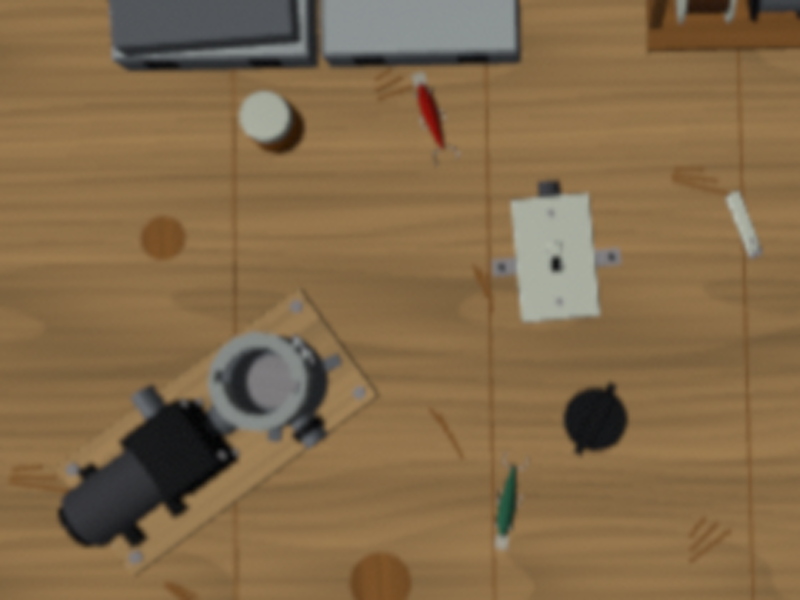

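Top view (crop): cartridge cap at ~(328,236) px with lugs tilted right of vertical; pot mouth at ~(212,223); switch plate centre ~(314,180). Scene view: the toggle's tip is at ~(360,213), the pot mouth at ~(413,117) and the bar top at ~(305,172).

```bash
python3 - <<'E'
from h import *
np.set_printoptions(precision=1,suppress=True)
s=cal("scene");t=cal("top")
S=lambda p:(200+p[0]/2.5,60+p[1]/2.5)
T=lambda p:(120+p[0]/2.857,90+p[1]/2.857)
for n,a,b,z in(("bar",(262,281),(595,418),112),("rim",(532,143),(263,381),112),("toggletip",(400,384),(556,264),73),("plate c",(411,422),(555,258),48)):
    print(n,tri([(s,S(a)),(t,T(b))]),"top@z",atz(t,T(b),z),"scene@z",atz(s,S(a),z))
for n,z,ps in (("lugs",55,[(611,387),(579,450)]),("plate",48,[(512,202),(587,194),(600,315),(522,321)]),("board",10,[(300,290),(377,393)])):
    P=[atz(t,T(p),z) for p in ps]; print(n,P); d=P[1]-P[0]; print(np.degrees(np.arctan2(d[1],d[0])),np.linalg.norm(d))
o=get_obs(); M=R.from_rotvec(o["orientation"]).as_matrix(); print(M)
w=cal("wrist"); print(w, M.T@(np.array(w["xyz"])-o["ee_pos"]), M.T@Rm(w))
E
```

```text
bar (array([476.9, -89.6, 105.3]), [np.float64(0.7279412160356318), np.float64(0.7279412160356193)]) top@z [476.6 -90.1 112. ] scene@z [481.6 -92.4 112. ]
rim (array([517.5, 206.9, 108.5]), [np.float64(3.4028383846935735), np.float64(3.402838384693597)]) top@z [515.1 203.5 112. ] scene@z [521.6 206.7 112. ]
toggletip (array([618.8, -56.6,  70.5]), [np.float64(1.162174086134484), np.float64(1.1621740861345047)]) top@z [617.7 -57.5  73. ] scene@z [620.6 -57.   73. ]
plate c (array([630.8, -53.3,  20.4]), [np.float64(3.2147381442841896), np.float64(3.2147381442839364)]) top@z [625.8 -56.2  48. ] scene@z [644.1 -64.3  48. ]
lugs [array([ 503.4, -106.3,   55. ]), array([445.6, -75.3,  55. ])]
151.8283890959734 65.62187848141396
plate [array([679.8, -16.6,  48. ]), array([685.9, -87.6,  48. ]), array([571.2, -97.5,  48. ]), array([567. , -24.1,  48. ])]
-85.06916498131675 71.3128283346211
board [array([603.4, 193.3,  10. ]), array([501.9, 119.5,  10. ])]
-143.99016133759213 125.58508349227688
[[ 1.   0.2 -0. ]
 [ 0.2 -1.  -0. ]
 [-0.   0.  -1. ]]
{'camera_matrix': array([[312.1,   0. , 320.1],
       [  0. , 312.1, 197. ],
       [  0. ,   0. ,   1. ]]), 'distortion': array([-0.,  0.,  0.,  0.,  0.]), 'xyz': array([ 223.5, -589.7,  383.5]), 'orientation': array([ 2.3, -1.8, -0.3])} [  80.1    0.5 -160.8] [[-0.  -1.  -0.3]
 [ 1.  -0.  -0. ]
 [ 0.  -0.3  1. ]]
```

>>> move_arm --pt "4.43 -4.26 0 0 100" --pt "4.43 -4.26 0 0 100" --pt "4.43 -4.26 0 0 100" --pt "4.43 -4.26 0 0 100" --pt "4.43 -4.26 0 0 100" --pt "4.43 -4.26 0 0 100" --pt "4.43 -4.26 0 0 100" --pt "4.43 -4.26 0 0 100" --pt "4.43 -4.26 0 0 100" --pt "4.43 -4.26 0 0 100"

```text
t: 2.05
ee_pos: [478.2, -88.6, 223.1]
orientation: [3.12, 0.368, 0.002]
ft_force: [0.5, -0.3, 0.2]
width: 87.9
grasp_force: 0.0
```

>>> move_arm --pt "0 0 0 10.4 100" --pt "0 0 0 10.4 100" --pt "0 0 0 10.4 100" --pt "0 0 0 10.4 100" --pt "0 0 0 0 100" --pt "0 0 0 0 100"

```text
t: 2.8
ee_pos: [477.2, -90.5, 222.7]
orientation: [3.049, -0.759, 0.0]
ft_force: [-0.2, 0.1, 0.5]
width: 87.9
grasp_force: 0.0
```

```bash
python3 - <<'E'
from h import *
np.set_printoptions(precision=2,suppress=True)
w=cal("wrist");cv2.imwrite("pics/w1.png",optics.get_image("wrist"));o=get_obs();print(o["ee_pos"],o["orientation"],o["qpos"],o["ft_force"])
print(proj(w,[[477,-90,112],[477,-90,80]]), w["xyz"],w["orientation"])
print([(d["point"],d["conf"]) for d in spotter.find_in("wrist","cartridge_bar")])
E
```

```text
[477.17 -90.45 222.71] [-3.05  0.76 -0.  ] [-0.21  0.22  1.93  0.    0.99  1.85] [-0.23  0.22 -0.29]
[[320.02 195.6 ]
 [320.05 186.54]] [ 548.11 -128.04  383.57] [ 1.53 -2.54 -0.38]
[([320.7, 182.3], 0.81), ([581.0, 163.9], 0.18)]
```

View pics/w1.png

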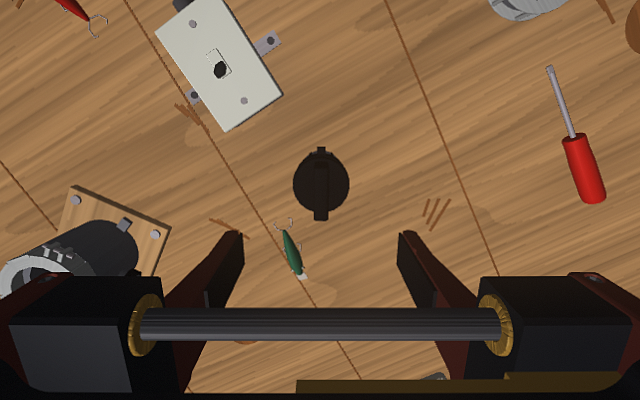

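The wrist view shows the cartridge straight ahead (cap ~(321,184)), with its bar vertical in the image, so it is aligned with the fingers; I'll fit the outline for the offset.

```bash
cat > fit.py <<'E'
from h import *
from scipy.optimize import minimize
def model(c,yaw,z0=0):
    "points hulls of cartridge at c (x,y), z0 underside"
    u=np.array([np.cos(yaw),np.sin(yaw)]);v=np.array([-u[1],u[0]]);th=np.linspace(0,2*np.pi,60)
    def P(a,b,z): return np.r_[c+a*u+b*v,z0+z]
    parts=[[P(r*np.cos(t),r*np.sin(t),z) for t in th] for r,z in((29,80),(29,50))]
    parts=[parts[0]+parts[1]]
    parts.append([P(a,b,z) for a in(-26,26) for b in(-7,7) for z in(80,112)])
    parts.append([P(a,b,z) for a in(-36.5,36.5) for b in(-4.5,4.5) for z in(52,58)])
    return parts
def mask(cam,parts,k=4):
    m=np.zeros((400*k,640*k),np.uint8)
    for p in parts:
        h=cv2.convexHull(((proj(cam,p)+.5)*k).astype(np.float32)).astype(np.int32); cv2.fillConvexPoly(m,h,1)
    return cv2.resize(m.astype(np.float32),(640,400),interpolation=cv2.INTER_AREA)
def fitcart(cam,obs,c0,yaw0,z0=0):
    f=lambda p:-2*np.minimum(obs,mask(cam,model(np.array(p[:2]),p[2]/57.3,z0))).sum()/(obs.sum()+mask(cam,model(np.array(p[:2]),p[2]/57.3,z0)).sum())
    return minimize(f,[*c0,np.degrees(yaw0)],method="Nelder-Mead",options=dict(initial_simplex=[[*c0,np.degrees(yaw0)],[c0[0]+5,c0[1],np.degrees(yaw0)],[c0[0],c0[1]+5,np.degrees(yaw0)],[c0[0],c0[1],np.degrees(yaw0)+6]],xatol=.05,fatol=1e-5,maxiter=120))
E
python3 - <<'E'
from fit import *
w=cal("wrist");im=cv2.imread("pics/w1.png")
g=im.max(2);m=(g<62).astype(np.float32);m[:, :280]=0;m[:,365:]=0;m[:135]=0;m[226:]=0
n,l,s,_=cv2.connectedComponentsWithStats(m.astype(np.uint8));k=1+np.argmax(s[1:,4]);m=(l==k).astype(np.float32);print(s[k])
r=fitcart(w,m,(477,-90),np.radians(-28));print(r.x,r.fun)
o=get_obs();M=R.from_rotvec(o["orientation"]).as_matrix();d=np.array([r.x[0],r.x[1],85])-o["ee_pos"];print(d@M, np.degrees(np.arctan2(M[1,0],M[0,0])))
E
```

```text
[ 293  147   56   74 2803]
[478.63284983 -91.46111072 -28.55144365] -0.9717748761177063
[  1.73979786   0.17112135 137.71250382] -28.018986307603335
```

>>> move_arm --pt "0.17 0 3 0.5 100" --pt "0 0 3 0 100" --pt "0 0 3 0 100" --pt "0 0 3 0 100" --pt "0 0 1.77 0 100" --pt "0 0 0 0 0" --pt "0 0 0 0 0" --pt "0 0 0 0 0" --pt "0 0 0 0 0" --pt "0 0 0 0 0"

```text
t: 4.15
ee_pos: [478.9, -91.3, 85.4]
orientation: [-3.044, 0.777, -0.001]
ft_force: [0.7, 0.3, 1.1]
width: 41.5
grasp_force: 0.0
```

>>> move_arm --pt "0 0 0 0 0" --pt "0 0 0 0 0" --pt "0 0 0 0 0" --pt "0 0 0 0 0" --pt "0 0 -2 0 0" --pt "0 0 -4 0 0" --pt "0 0 -5 0 0" --pt "0 0 -5 0 0" --pt "0 0 -2 0 0"

```text
t: 5.28
ee_pos: [479.7, -91.4, 267.8]
orientation: [-3.044, 0.777, -0.007]
ft_force: [-0.0, 1.3, -2.2]
width: 13.8
grasp_force: 30.0
```

>>> move_arm --pt "-1.66 -4.06 0 0 0" --pt "-1.66 -4.06 0 0 0" --pt "-1.66 -4.06 0 0 0" --pt "-1.66 -4.06 0 0 0" --pt "-1.66 -4.06 0 0 0" --pt "0 0 0 0 0"

```text
t: 6.02
ee_pos: [502.9, 128.9, 264.5]
orientation: [-3.045, 0.772, 0.001]
ft_force: [-1.1, -0.8, -2.2]
width: 13.3
grasp_force: 30.0
```

>>> move_arm --pt "0 0 0 -10.6 0" --pt "0 0 0 -10.6 0" --pt "0 0 0 -10.6 0" --pt "0 0 0 -10.6 0" --pt "0 0 0 -10.6 0" --pt "0 0 0 -10.6 0" --pt "0 0 0 -10.6 0" --pt "0 0 0 -10.6 0" --pt "0 0 0 -10.6 0" --pt "0 0 0 -10.6 0"

```text
t: 7.28
ee_pos: [502.7, 125.6, 264.6]
orientation: [-2.447, -1.97, 0.002]
ft_force: [0.8, -0.2, -1.9]
width: 14.1
grasp_force: 30.0
```

>>> move_arm --pt "0 0 0 -3.5 0" --pt "0 0 0 0 0" --pt "0 0 0 0 0"

```text
t: 7.65
ee_pos: [503.0, 126.1, 264.8]
orientation: [-2.393, -2.035, 0.001]
ft_force: [-0.2, -1.3, -1.2]
width: 13.5
grasp_force: 30.0
```

```bash
python3 - <<'E'
from h import *
import pickle
np.set_printoptions(precision=2,suppress=True)
o=get_obs();w=cal("wrist");im=optics.get_image("wrist");cv2.imwrite("pics/w2.png",im);pickle.dump(w,open("w2.pkl","wb"));print(o["ee_pos"],o["orientation"],o["qpos"],o["ft_force"])
print(proj(w,[[517,206,112],[517,206,0]]))
print([(d["point"],d["conf"]) for d in spotter.find_in("wrist","strainer_rim")])
E
```

```text
[502.97 126.14 264.82] [-2.39 -2.04  0.  ] [ 0.22  0.22  1.82 -0.    1.1   0.38] [-0.22 -1.27 -1.22]
[[320.44 101.07]
 [320.41 101.6 ]]
[([290.7, 65.6], 0.55), ([439.8, 263.8], 0.29)]
```

View pics/w2.png

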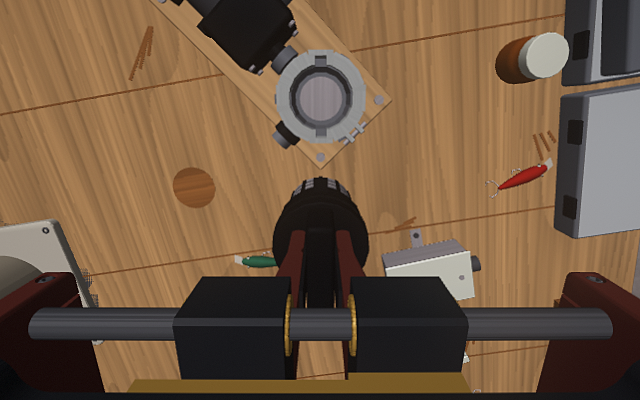

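The ring's centre is at ~(321,97) px, with slots at ~(320,62) and ~(320,134), so they lie almost in line with the tool's x. I'll zoom for detail.

```bash
python3 - <<'E'
import cv2
a=cv2.imread("pics/w2.png")
cv2.imwrite("pics/w2z.png",cv2.resize(a[42:154,260:384],None,fx=5,fy=5,interpolation=cv2.INTER_CUBIC))
E
```

```text
(no output)
```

View pics/w2z.png

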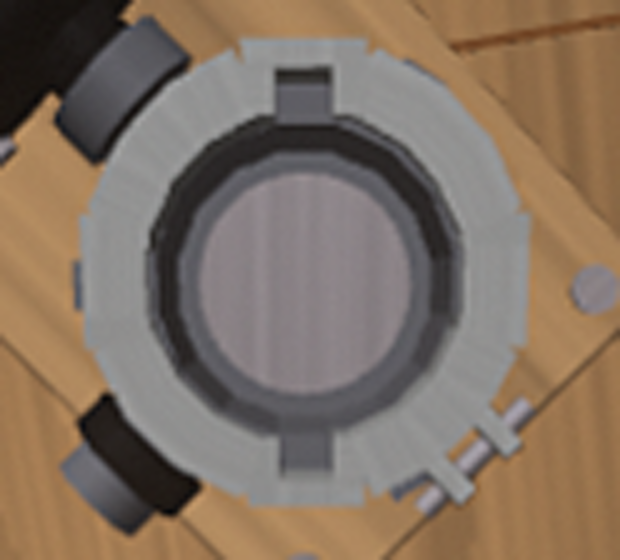

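Crop: outer ring spans centre ≈(320.9,96.4) px; slots ≈(320.6,61) and (321.2,133).

```bash
python3 - <<'E'
from h import *
import pickle
np.set_printoptions(precision=2,suppress=True)
w=pickle.load(open("w2.pkl","rb"));s=cal("scene");t=cal("top")
c=(320.7,96.4)
print(tri([(w,c),(s,(412.8,117.2))]),tri([(w,c),(s,(412.8,117.2)),(t,(212,223.4))]),atz(w,c,112))
C=atz(w,c,112)
a=atz(w,(320.6,61),112);b=atz(w,(321.2,133),112);d=a-b;print("slots",a,b,(a+b)/2,np.linalg.norm(d),np.degrees(np.arctan2(d[1],d[0])))
for p in((275.9,97),(365.5,97),(321,49.5),(321,143.3)): print(np.linalg.norm(atz(w,p,112)-C))
o=get_obs();M=R.from_rotvec(o["orientation"]).as_matrix();print("yaw",np.degrees(np.arctan2(M[1,0],M[0,0])),"shift",(C-o["ee_pos"])@M,o["qpos"])
E
```

```text
(array([518.38, 210.57, 107.27]), [np.float64(0.5125804006293483), np.float64(0.5125804006294048)]) (array([517.26, 208.83, 106.35]), [np.float64(1.6152437557341386), np.float64(2.706098453255177), np.float64(4.254319492411028)]) [517.94 210.18 112.  ]
slots [522.88 241.16 112.  ] [512.88 176.05 112.  ] [517.88 208.6  112.  ] 65.8705632044334 81.26661861901857
42.92579788850428
42.919276922910676
41.17294111961426
44.6153329419244
yaw 80.79212581806533 shift [ 85.12   1.34 152.86] [ 0.22  0.22  1.82 -0.    1.1   0.38]
```

>>> move_arm --pt "4.18 0.07 0 -0.4 0" --pt "4.18 0.06 0 0 0" --pt "0 0 0 0 0" --pt "0 0 0 0 0"

```text
t: 8.25
ee_pos: [517.0, 208.7, 264.7]
orientation: [-2.384, -2.046, 0.002]
ft_force: [0.6, 0.3, -2.4]
width: 13.9
grasp_force: 30.0
```

>>> move_arm --pt "0 0 3 0 0" --pt "0 0 3 0 0" --pt "0 0 1 0 0" --pt "0 0 1 0 0" --pt "0 0 0 0 0" --pt "0 0 0 0 0"

```text
t: 9.0
ee_pos: [518.0, 209.2, 185.8]
orientation: [2.384, 2.045, 0.002]
ft_force: [-0.1, -0.1, -1.8]
width: 14.0
grasp_force: 30.0
```

```bash
python3 - <<'E'
from h import *
np.set_printoptions(precision=2,suppress=True)
o=get_obs();w=cal("wrist");im=optics.get_image("wrist");print(o["ee_pos"],o["orientation"],o["ft_force"],o["moment"])
cv2.imwrite("pics/w3.png",cv2.resize(im[60:260,220:420],(600,600),interpolation=cv2.INTER_CUBIC))
E
```

```text
[517.98 209.19 185.81] [2.38 2.05 0.  ] [-0.12 -0.07 -1.78] [-0.07 -0.08 -0.03]
```

View pics/w3.png

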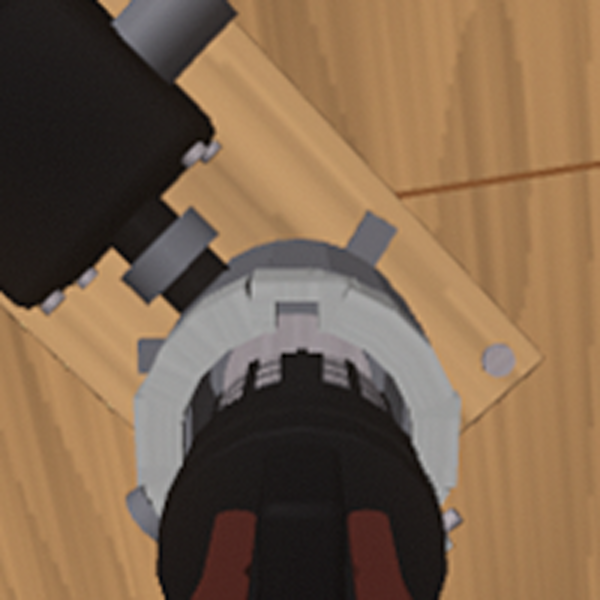

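The basket is entering the bore, well centred (ring ≈298, cap ≈303 in the crop). Continue gently.

>>> move_arm --pt "0 0 1 0 0" --pt "0 0 1 0 0" --pt "0 0 1 0 0" --pt "0 0 0 0 0"

```text
t: 9.55
ee_pos: [516.7, 208.8, 153.7]
orientation: [-2.384, -2.045, 0.003]
ft_force: [0.9, -0.1, -2.3]
width: 14.0
grasp_force: 30.0
```

>>> move_arm --pt "0 0 0.3 0 0" --pt "0 0 0.3 0 0" --pt "0 0 0.2 0 0" --pt "0 0 0.1 0 0" --pt "0 0 0 0 0"

```text
t: 10.18
ee_pos: [517.9, 210.6, 146.8]
orientation: [-2.384, -2.044, -0.005]
ft_force: [-0.9, 5.7, 1.8]
width: 13.8
grasp_force: 30.0
```

>>> move_arm --pt "0.1 0 0 0 0" --pt "0 0 0.1 0 0" --pt "0 0 0 0 0"

```text
t: 10.55
ee_pos: [517.8, 210.6, 145.2]
orientation: [-2.384, -2.045, -0.002]
ft_force: [-0.8, 5.4, 1.3]
width: 13.8
grasp_force: 30.0
```

>>> move_arm --pt "0.1 0 0 0 0" --pt "0 0 0.15 0 0" --pt "0 0 0.15 0 0" --pt "0 0 0 0 0"

```text
t: 11.05
ee_pos: [517.6, 210.8, 141.7]
orientation: [2.384, 2.046, -0.001]
ft_force: [-0.6, 1.0, -1.8]
width: 14.0
grasp_force: 30.0
```

>>> move_arm --pt "0 0 0.2 0 0" --pt "0 0 0.1 0 0" --pt "0 0 0 0 0" --pt "0 0 0 0 0"

```text
t: 11.55
ee_pos: [517.8, 210.9, 139.1]
orientation: [2.384, 2.046, 0.0]
ft_force: [-0.4, 0.1, 2.7]
width: 14.0
grasp_force: 30.0
```

Spring touched at the expected depth, lugs in the slots. Push down.

>>> move_arm --pt "0 0 0.3 0 0" --pt "0 0 0.3 0 0" --pt "0 0 0.3 0 0" --pt "0 0 0.3 0 0" --pt "0 0 0 0 0" --pt "0 0 0 0 0"

```text
t: 12.3
ee_pos: [517.8, 211.0, 126.9]
orientation: [2.384, 2.045, 0.0]
ft_force: [-1.8, -0.5, 5.9]
width: 14.0
grasp_force: 30.0
```

>>> move_arm --pt "0 0 0 5 0" --pt "0 0 0 8 0" --pt "0 0 0 8 0" --pt "0 0 0 8 0" --pt "0 0 0 8 0" --pt "0 0 0 8 0" --pt "0 0 0 0 0"

```text
t: 13.18
ee_pos: [518.4, 211.4, 127.3]
orientation: [-2.986, -0.975, -0.003]
ft_force: [0.4, 0.5, 5.4]
width: 13.8
grasp_force: 30.0
```

>>> move_arm --pt "0 0 0 8 0" --pt "0 0 0 8 0" --pt "0 0 0 8 0" --pt "0 0 0 8 0" --pt "0 0 0 8 0" --pt "0 0 0 3 0" --pt "0 0 0 0 0"

```text
t: 14.05
ee_pos: [518.9, 210.3, 127.3]
orientation: [3.135, -0.185, 0.004]
ft_force: [1.8, -5.3, 6.0]
width: 13.4
grasp_force: 30.0
```

```bash
python3 - <<'E'
from h import *
np.set_printoptions(precision=2,suppress=True)
o=get_obs();M=R.from_rotvec(o["orientation"]).as_matrix();print(o["ee_pos"],o["ft_force"],o["moment"],np.degrees(np.arctan2(M[1,0],M[0,0])),o["qpos"])
E
```

```text
[518.93 210.27 127.3 ] [ 1.83 -5.33  6.03] [-1.08 -0.47 -0.02] -6.743293294427611 [ 0.36  0.46  1.84 -0.    0.84  2.05]
```

>>> move_arm --pt "0 0 0 2 0" --pt "0 0 0 2 0" --pt "0 0 0 0 0"

```text
t: 14.42
ee_pos: [518.7, 210.0, 127.3]
orientation: [3.126, -0.292, 0.003]
ft_force: [1.4, -6.4, 6.9]
width: 13.6
grasp_force: 30.0
```

```bash
python3 - <<'E'
from h import *
np.set_printoptions(precision=2,suppress=True)
o=get_obs();M=R.from_rotvec(o["orientation"]).as_matrix();print(o["ee_pos"],o["ft_force"],o["moment"],np.degrees(np.arctan2(M[1,0],M[0,0])),o["qpos"])
E
```

```text
[518.73 209.97 127.26] [ 1.44 -6.36  6.88] [-1.21 -0.42  0.33] -10.681711472329765 [ 0.36  0.46  1.84 -0.    0.84  2.12]
```

>>> move_arm --pt "0 0.1 0 0 0" --pt "0 0 -0.2 0 0" --pt "0 0 -0.2 0 0" --pt "0 0 -0.2 0 0" --pt "0 0 0 0 0" --pt "0 0 0 0 0"

```text
t: 15.18
ee_pos: [518.1, 209.8, 133.1]
orientation: [3.127, -0.294, 0.002]
ft_force: [3.8, -5.0, 2.3]
width: 13.5
grasp_force: 30.0
```

```bash
python3 - <<'E'
from h import *
np.set_printoptions(precision=2,suppress=True)
o=get_obs();M=R.from_rotvec(o["orientation"]).as_matrix();print(o["ee_pos"],o["ft_force"],o["moment"],np.degrees(np.arctan2(M[1,0],M[0,0])),o["qpos"])
E
```

```text
[518.11 209.78 133.14] [ 3.82 -5.01  2.34] [-0.8  -0.89  0.18] -10.730443533404532 [ 0.36  0.45  1.84 -0.    0.85  2.12]
```

>>> move_arm --pt "0 0.05 -0.1 -1 0" --pt "0 0 -0.05 0 0" --pt "0 0 0 0 0"

```text
t: 15.55
ee_pos: [517.7, 209.8, 133.8]
orientation: [-3.13, 0.267, -0.001]
ft_force: [5.1, -0.0, -7.2]
width: 13.7
grasp_force: 30.0
```

>>> move_arm --pt "0 0 0 0 15" --pt "0 0 0 0 30" --pt "0 0 0 0 50" --pt "0 0 0 0 50" --pt "0 0 0 0 50"

```text
t: 16.18
ee_pos: [517.3, 209.6, 134.5]
orientation: [-3.13, 0.267, 0.0]
ft_force: [0.2, 0.5, 0.0]
width: 43.5
grasp_force: 0.0
```

>>> move_arm --pt "0 0 -2 0 50" --pt "0 0 -4 0 50" --pt "0 0 -4 0 50" --pt "0 0 -3 0 50" --pt "0 0 0 0 50"

```text
t: 16.8
ee_pos: [518.7, 210.1, 266.9]
orientation: [-3.128, 0.267, -0.007]
ft_force: [0.2, 0.1, -0.3]
width: 44.0
grasp_force: 0.0
```

```bash
python3 - <<'E'
from h import *
import pickle
np.set_printoptions(precision=2,suppress=True)
o=get_obs();w=cal("wrist");im=optics.get_image("wrist");cv2.imwrite("pics/w4.png",im);pickle.dump(w,open("w4.pkl","wb"));print(o["ee_pos"],o["ft_force"],o["width"],o["qpos"])
print(proj(w,[[518,210,49],[518,210,161],[518,210,129]]))
E
```

```text
[518.7  210.11 266.91] [ 0.17  0.09 -0.26] 43.97803376490352 [0.36 0.28 1.74 0.   1.12 2.1 ]
[[320.8  171.92]
 [320.65 197.97]
 [320.7  188.69]]
```

View pics/w4.png

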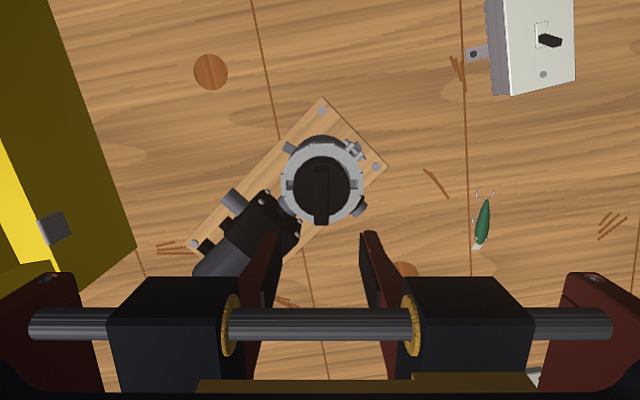

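Cartridge seated with its bar (vertical at x≈321) square to the visible slots (290,184)/(352,184); it resisted a 5 N pull at locking height, and sits at rest released. Now the toggle: move to its off side, gripper shut.

>>> move_arm --pt "2.27 5.05 0 0 0" --pt "2.27 5.05 0 0 0" --pt "2.27 5.05 0 0 0" --pt "2.27 5.05 0 0 0" --pt "2.27 5.05 0 0 0" --pt "0 0 0 -7 0" --pt "0 0 0 -7 0" --pt "0 0 0 0 0" --pt "0 0 0 0 0"

```text
t: 17.98
ee_pos: [586.1, -58.3, 263.4]
orientation: [-3.139, -0.113, 0.003]
ft_force: [1.1, -0.5, 1.1]
width: 0.3
grasp_force: 0.0
```

```bash
python3 - <<'E'
from h import *
import pickle
np.set_printoptions(precision=2,suppress=True)
o=get_obs();w=cal("wrist");im=optics.get_image("wrist");cv2.imwrite("pics/w5.png",im);pickle.dump(w,open("w5.pkl","wb"));print(o["ee_pos"],o["orientation"],o["width"],o["qpos"])
print(proj(w,[[626,-56.5,48],[614,-57,71],[638,-56,71]]))
E
```

```text
[586.06 -58.28 263.43] [-3.14 -0.11  0.  ] 0.2674520154358674 [-0.12  0.33  1.67  0.    1.14  1.38]
[[320.98 137.83]
 [320.68 150.77]
 [321.35 129.15]]
```

View pics/w5.png

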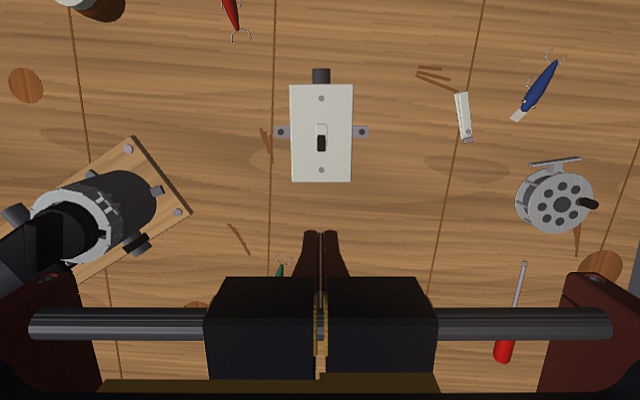

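Toggle tip at ~(321,148), base ~(321,137): leaning toward the robot (off), in line with the fingers. Descend on the near side.

>>> move_arm --pt "0 0 5 0 0" --pt "0 0 5 0 0" --pt "0 0 5 0 0" --pt "0 0 3 0 0" --pt "0 0 2 0 0" --pt "0 0 0.5 0 0" --pt "0 0 0 0 0"

```text
t: 18.9
ee_pos: [587.1, -58.5, 60.1]
orientation: [3.139, 0.116, 0.002]
ft_force: [0.3, 0.2, 0.2]
width: 0.6
grasp_force: 0.0
```

>>> move_arm --pt "0.5 0 0 0 0" --pt "0.5 0 0 0 0" --pt "0.5 0 0 0 0" --pt "0.5 0 0 0 0" --pt "0.5 0 0 0 0" --pt "0.3 0 0 0 0" --pt "0 0 0 0 0"

```text
t: 19.77
ee_pos: [614.7, -56.4, 59.4]
orientation: [-3.139, -0.117, -0.0]
ft_force: [-1.6, 0.2, 2.4]
width: 1.0
grasp_force: 1.2
```

>>> move_arm --pt "0.2 0 0 0 0" --pt "0.2 0 0 0 0" --pt "0 0 0 0 0"

```text
t: 20.15
ee_pos: [618.7, -56.1, 59.5]
orientation: [-3.139, -0.116, -0.001]
ft_force: [-4.4, -0.1, 3.3]
width: 0.4
grasp_force: 1.9
```

>>> move_arm --pt "0.2 0 0 0 0" --pt "0.1 0 0 0 0" --pt "0 0 0 0 0"

```text
t: 20.52
ee_pos: [621.1, -55.9, 59.3]
orientation: [-3.139, -0.117, 0.001]
ft_force: [-3.9, 0.1, 2.7]
width: 0.7
grasp_force: 2.7
```

>>> move_arm --pt "0.2 0 0 0 0" --pt "0.1 0 0 0 0" --pt "0 0 0 0 0"

```text
t: 20.9
ee_pos: [621.6, -55.8, 59.0]
orientation: [-3.139, -0.117, 0.009]
ft_force: [-12.0, -2.4, 7.9]
width: 0.4
grasp_force: 7.2
```

>>> move_arm --pt "0.2 0 0 0 0" --pt "0 0 0 0 0"

```text
t: 21.15
ee_pos: [621.8, -55.8, 58.9]
orientation: [-3.139, -0.117, 0.015]
ft_force: [-18.6, -2.7, 12.6]
width: 0.4
grasp_force: 10.6
```

The stop is reached (force climbing, no more travel). Back off, rise and check.

>>> move_arm --pt "-1 0 0 0 0" --pt "-2 0 0 0 0" --pt "0 0 -5 0 0" --pt "0 0 -5 0 0" --pt "0 0 -5 0 0" --pt "-4 0 -4 0 0" --pt "0 0 0 0 0" --pt "0 0 0 0 0"

```text
t: 22.15
ee_pos: [557.4, -60.7, 249.4]
orientation: [3.139, 0.116, 0.003]
ft_force: [1.0, 0.2, -0.8]
width: 0.4
grasp_force: 0.0
```

```bash
python3 - <<'E'
from h import *
np.set_printoptions(precision=2,suppress=True)
o=get_obs();print(o["t"],o["ee_pos"],o["ft_force"])
w=cal("wrist");im=optics.get_image("wrist");s=optics.get_image("scene");W=cv2.resize(im[50:200,240:400],None,fx=2.5,fy=2.5,interpolation=cv2.INTER_CUBIC)
S=cv2.resize(s[70:220,330:490],None,fx=2.5,fy=2.5,interpolation=cv2.INTER_CUBIC)
cv2.imwrite("pics/end.png",np.hstack([W,S]))
E
```

```text
22.15 [557.43 -60.72 249.37] [ 0.97  0.17 -0.77]
```

View pics/end.png

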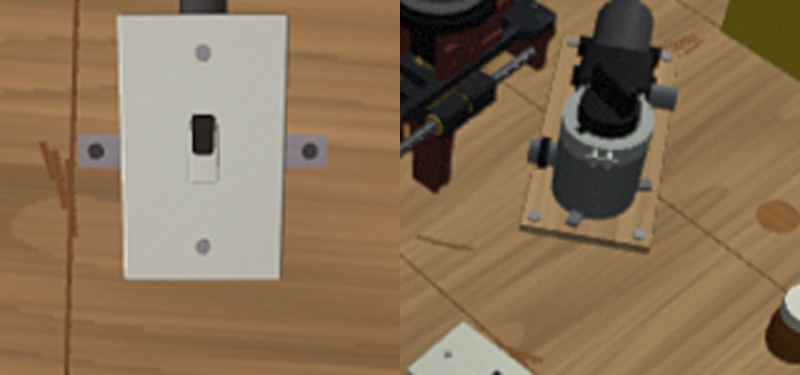

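The toggle now leans away from the robot (on; tip at ~(203,120) in the crop), the cartridge sits upright in the pot, and the arm is clear.

```bash
python3 -c "
from workcell import close_job
print(close_job())"
```

```text
the job is handed in; nothing more can be done
None
```

The strainer cartridge is locked in its housing (it held against a light upward pull before release), the toggle was then pushed to its on stop, and the job was handed in at about 22 s; the hand-in gave no verdict.

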